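File the bottles and hold the cover plate out over them

ROBOT

A 7-joint arm with a two-finger parallel gripper is mounted at the origin on a cart in front of the work surface, level with it; the furniture and walls round the work are solid. World frame = base frame: x ahead of the robot, y to its left, z up, the work surface at z = 0. Lengths are in m, angles in rad, forces in N, time in s.
With the tool pointing down it reaches from about 0.35 to 0.9 m from the base axis. Payload 8.1 kg.
Tool frame: the origin (TCP) lies midway between the tips of the shut fingers; the grasp point (between the pads) lies 19 mm behind it; x points along the fingers, z is the direction in which the jaws open and shut, and the axes are right-handed (so a half turn about x gives the same grasp; the last joint's range is limited). The gripper opens to 92 mm and grips with 3 to 60 N. Pads are 19 mm wide; open, the fingers measure 130 mm over their backs; the gripper's body (75 mm by 190 mm) begins 47 mm behind the grasp point.
Start: joints at [1.237, 0.434, 0.025, 1.573, -0.012, 1.134, -0.075], TCP at [0.143, -0.608, 0.227] pointing down, gripper open.
Joint ranges: [-2.62, 2.62], [-0.44, 2.09], [-1.27, 1.32], [0.08, 2.57], [-1.32, 4.46], [0.12, 2], [-2.74, 2.74]. Speed limits (rad/s): [2.22, 2.22, 3.01, 3.01, 3.14, 3.14, 3.14].

INTERFACE

Orientations are given as a rotation vector (axis times angle).
In Python, from cell import arm gives the robot as it stands. The module is installed in compiled form; this text tells all that it offers.
- The arm moves only by the tool move_arm, never from a script. Its argument "steps" is text: rows parted by semicolons, each of 5 numbers parted by spaces: the shift along the tool's x, y, z in m, then the turn about the tool's x in rad, then the closure in counts, from 0 (fully open) to 255 (shut). A call has 1 to 10 rows; each row is the pose to reach, as a shift and turn from the pose commanded when the call began, along the tool's axes at that moment; what a row does not reach only later rows make up. A row lasts 1/12 s, in which the tool goes at most 41.7 mm and 7.16 degrees, less where a joint would pass 70% of its speed; a pose out of reach is approached as far as the arm can. A call with a gripper value outside its range is refused whole. The fingers move at their own pace and stop on an object; "squeeze" is the grip in N (left out, the last holds). Time passes only in rows, so rows that repeat a pose let the fingers close. It gives the time, the measured TCP pose, the force and the opening at its end, in the units of the state.
- arm.observe(): the state, without advancing time (a new reading comes with each control period).
- arm.get_image(name): name is "side" or "top" or "wrist"; returns a dict with "img" (420x560x3 uint8, blue, green, red), "z_map" (420x560 float32, m along the optical axis (not along the pixel's ray), 0 where there is no reading), "vfov" (degrees; the focal length in pixels is half the picture's height over the tangent of half this angle, whatever the lens; pixels are square), "cx", "cy" (the principal point, pixels), "extrinsics" (4x4, takes a point from camera to world coordinates). Camera axes: x right, y up, looking along -z (the intrinsics and any distortion apply to the point x, -y, -z); pixel columns grow to the right and rows downward; lengths in m; the calibration is good to about 2 mm. A picture is of the moment at which its call begins.
- arm.sign_off(): hands the job in, once; it reports no verdict.
The state is a dict: "clock": time; "joints": joint angles; "dq": joint speeds; "joint_efforts": joint torques, N m; "position": TCP position; "ee_rot": TCP orientation; "force": force on the tool from outside, world axes, zero at the start; "ft_torque": the same for the moment, N m; "width": opening from 0.0 (shut) to 1.0 (fully open).
Only numpy, scipy, OpenCV 4.12 (cv2) and the standard library are available. Lean on these libraries where they do the work, as an engineer would, in place of code of your own. Each camera call takes 0.05 s, during which the arm holds its last target.

TASK

Two small screw-cap bottles stand loose in front of a low metal stand: push them (do not lift them, and keep them standing) one behind the other into the lane between the two rails, the first up against the stand and the second up to the first. Then slide the white cover plate that lies on the stand outward (it has a handle), over the bottles, until its front edge is level with the upright post that marks the overhang. The plate would tip there by itself, so finish while still holding it level on the stand; do not knock the other things about.

Things in the scene. Friction and masses are not known exactly. Their poses are not given: they have to be found in the camera images.
- stand: Fixed grey metal stand with a lane in front. Origin: on the worktop, middle of the foot of its front face. -y points outward along the lane, +y back under the stand, x across, z up. Spans x -65..65, y 0..220 mm; flat top 118 mm above the worktop, with a lip 6 mm high along each side (inner faces x = +-59 mm), open at both ends.
- lane_stop (a point): Inner end of the lane: same point as the stand's origin; the stand's front face closes the lane there. Two straight grey rails 18 mm high, 12 mm wide, inner faces at stand x = +-32 mm, y 0 to -111 mm, then flared to a mouth about 100 mm wide at y = -150 mm. No floor: bottles slide on the worktop.
- plate: Loose white cover plate, 110 mm across (x), 260 mm long (y), 10 mm thick, about 0.4 kg, balance point about 7 mm to the rear of its middle. Origin: centre of its underside. Lies on the stand's top between the lips, its -y end (front) outward, axes nearly parallel to the stand's. Tips off the stand's front once pulled out just past half its length, unless held.
- plate_edge (a point): Middle of the plate's front edge, on its top face: 130 mm along -y of the plate's origin, 10 mm above its underside.
- plate_handle (a point): Grip point: centre of the bar of the bridge handle near the plate's rear, 95 mm along +y of the plate's origin (225 mm behind its front edge), 38 mm above its underside. Bar 70 mm long across the plate (x), 14 mm thick (y), 16 mm high, its top 36 mm above the plate's top; two legs 12 mm wide, 26 mm to either side.
- post: Fixed grey steel post that marks the overhang: pointed rod 9 mm thick, 150 mm high, on a 40 mm round foot, outward of the stand's front face and 135 mm to the +x side of the lane's middle. Origin: centre of its foot. Axes parallel to the stand's. The plate's front edge must reach the same stand y as the post's axis.
- bottle_a: Small clear screw-cap bottle (100 ml), 57 mm across, 101 mm high, straight-sided up to 59 mm, about 0.15 kg, upright in front of the lane. Origin: centre of its underside. Either bottle may go first.
- bottle_b: The second such bottle, same shape and size, partly filled. Origin: centre of its underside.
- tape_roll: Bystander, leave it alone: roll of tape lying flat, 67 mm across, 19 mm high. Origin: centre of its underside.
- beaker: Bystander, leave it alone: small glass beaker, 51 mm wide, 59 mm high. Origin: centre of its underside.
- timer: Bystander, leave it alone: small timer standing on its foot, 30x66x59 mm. Origin: centre of its underside.
- jar: Bystander, leave it alone: small jar with screw lid, 44 mm wide, 42 mm high. Origin: centre of its underside.
- filter_pack: Bystander, leave it alone: small card box, 48x80x30 mm. Origin: centre of its underside.
Not all that is in view belongs to the job. Leave any brown, pink or red look-alike of the bottle_b alone.

How it is judged:
By the outcome, as a careful person would: the job done as asked, in the order asked, and still so for the second after the job is handed in, while the arm keeps its last pose, push and grip.
It also fails if it takes over 64 s, if anything falls off the work surface, if the arm or the gripper's body presses on something with over 40 N, if the wrist force passes 120 N, or if a joint passes its speed limit or range.

## Working session

There is one attempt and no reset: what is moved stays moved. The work goes in short steps, Python scripts to look and compute and a tool call to move; the robot and the scene stay as the last step left them, time stands still between calls to the robot, and variables do not carry over. Pictures are saved under pics/ and viewed, and the job is handed in when it is done.

Besides the shell and the picture viewer there is one more tool, called as name(argument=value, ...) on one line, values as JSON. move_arm: Moves the arm, as the interface text tells. Its arguments: {"type":"object","properties":{"steps":{"type":"string"},"squeeze":{"type":"number"}},"required":["steps"]}

```bash
mkdir -p pics; ls; cat > h.py <<'E'
import numpy as np, cv2
from cell import arm
def save(n,f):
    d=arm.get_image(n); cv2.imwrite('pics/'+f,d['img']); np.savez('pics/'+f[:-4]+'.npz',**d); return d
def load(f): 
    d=np.load('pics/'+f); return {k:d[k] for k in d.files}
def cloud(d):
    z=d['z_map']; H,W=z.shape; f=H/2/np.tan(np.radians(float(d['vfov']))/2)
    v,u=np.mgrid[:H,:W]
    P=np.stack([(u-float(d['cx']))*z/f,-(v-float(d['cy']))*z/f,-z,np.ones_like(z)],-1)@np.asarray(d['extrinsics']).T
    P=P[...,:3].copy(); P[z==0]=np.nan; return P
E
python3 - <<'E'
from h import *
for n in ['side','top','wrist']:
    d=save(n,n+'0.png'); print(n,[ (k,v) for k,v in d.items() if k not in('img','z_map')])
print(arm.observe())
E
```

```text
pics
side [('vfov', 49.08208356286335), ('cx', 281.0941914733069), ('cy', 207.05629691666593), ('extrinsics', array([[-0.92446557,  0.20770188, -0.31972385, -0.00858438],
       [-0.38084463, -0.46367169,  0.79997871,  1.21616629],
       [ 0.01791018,  0.86131788,  0.50775066,  0.94390067],
       [ 0.        ,  0.        ,  0.        ,  1.        ]]))]
top [('vfov', 49.33964666244784), ('cx', 279.44622559153476), ('cy', 211.47982412560225), ('extrinsics', array([[-1.92891203e-04,  9.80225260e-01, -1.97884821e-01,
         2.47721357e-01],
       [-9.99940886e-01,  1.96221919e-03,  1.06945879e-02,
        -1.10529051e-01],
       [ 1.08713986e-02,  1.97875186e-01,  9.80166936e-01,
         1.60884384e+00],
       [ 0.00000000e+00,  0.00000000e+00,  0.00000000e+00,
         1.00000000e+00]]))]
wrist [('vfov', 64.50006525668427), ('cx', 279.98937196433496), ('cy', 208.7323765032292), ('extrinsics', array([[ 0.22749368,  0.93510836,  0.27169649,  0.21697168],
       [-0.97377894,  0.21877367,  0.0623912 , -0.59075859],
       [-0.00109751, -0.27876593,  0.96035845,  0.38517616],
       [ 0.        ,  0.        ,  0.        ,  1.        ]]))]
{'clock': 0.15, 'joints': array([ 1.23736056,  0.43509638,  0.02499207,  1.57387707, -0.01157448,
        1.13400949, -0.07508955]), 'dq': array([ 0.00188818, -0.00139805,  0.0007233 , -0.0015846 , -0.00021338,
       -0.00055495,  0.00029472]), 'joint_efforts': array([ 2.82947076e-03, -6.68259287e+01,  9.86063071e-01, -3.14694965e+01,
       -6.04894920e-02,  3.92641069e-02,  1.38137884e-04]), 'position': array([ 0.14284095, -0.60805867,  0.22610895]), 'ee_rot': array([ 1.0382406 ,  1.31065159, -1.03714602]), 'force': array([-0.52935135, -0.15569896,  0.78608233]), 'ft_torque': array([ 0.04651164, -0.01227076,  0.0174334 ]), 'width': 0.9986515046979705}
```

View pics/top0.png

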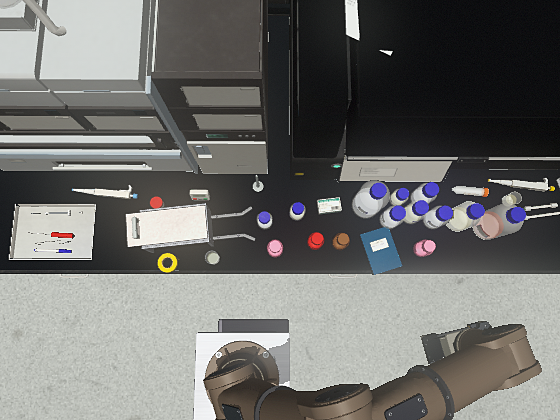

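View pics/side0.png

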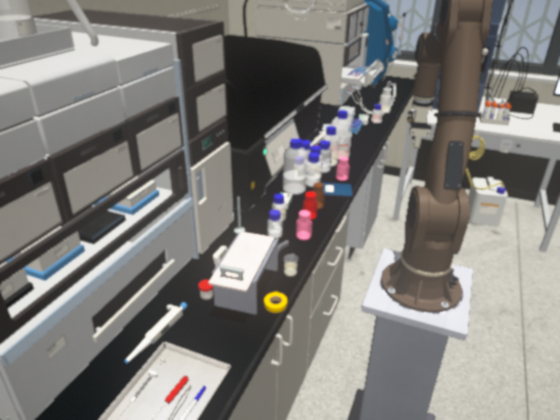

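View pics/wrist0.png

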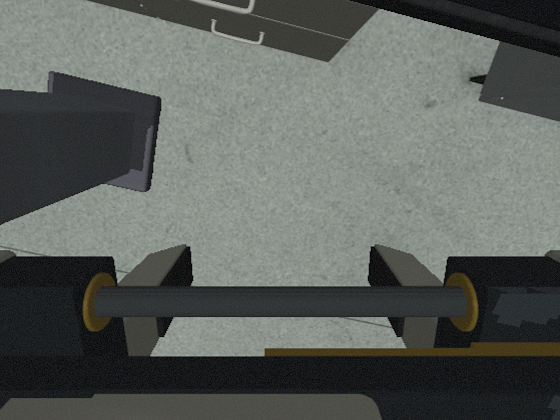

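```bash
python3 - <<'E'
from h import *
d=load('top0.npz'); P=cloud(d)
c=d['img'][160:280,110:360]; cv2.imwrite('pics/topc.png',cv2.resize(c,None,fx=3.2,fy=3.2,interpolation=cv2.INTER_CUBIC))
for n,(u,v) in dict(a=(264,216),b=(297,207),pink=(275,245),red=(316,237),brown=(341,237),post=(258,184),plate=(180,225),tape=(160,262),beaker=(212,257),timer=(200,195),jar=(156,202),fp=(330,205),tab=(240,225)).items():
    print(n,P[v,u].round(4))
d=load('side0.npz'); c=d['img'][160:330,180:370]; cv2.imwrite('pics/sidec.png',cv2.resize(c,None,fx=3.5,fy=3.5,interpolation=cv2.INTER_CUBIC))
E
```

```text
a [ 0.5359 -0.0752  0.1046]
b [ 0.5677 -0.1862  0.1007]
pink [ 0.4379 -0.1122  0.1073]
red [ 0.4651 -0.2484  0.1048]
brown [ 0.4652 -0.3315  0.105 ]
post [ 0.6616 -0.052   0.0477]
plate [0.5011 0.1995 0.1264]
tape [0.3897 0.286  0.017 ]
beaker [0.4061 0.1052 0.0276]
timer [0.6209 0.1505 0.0489]
jar [0.5965 0.3039 0.0443]
fp [ 0.5907 -0.3069  0.028 ]
tab [0.5228 0.0124 0.0017]
```

View pics/topc.png

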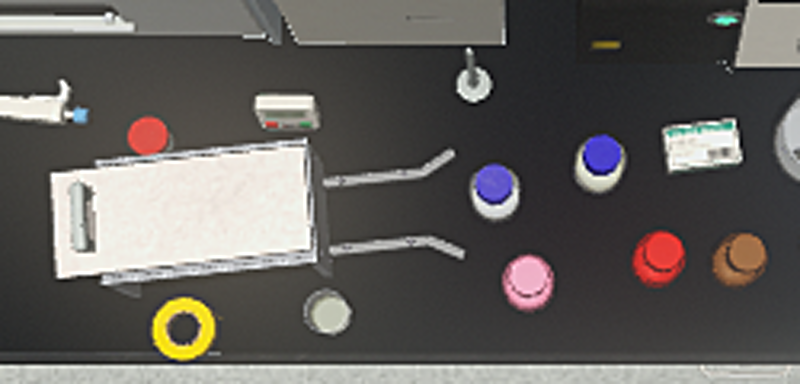

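View pics/sidec.png

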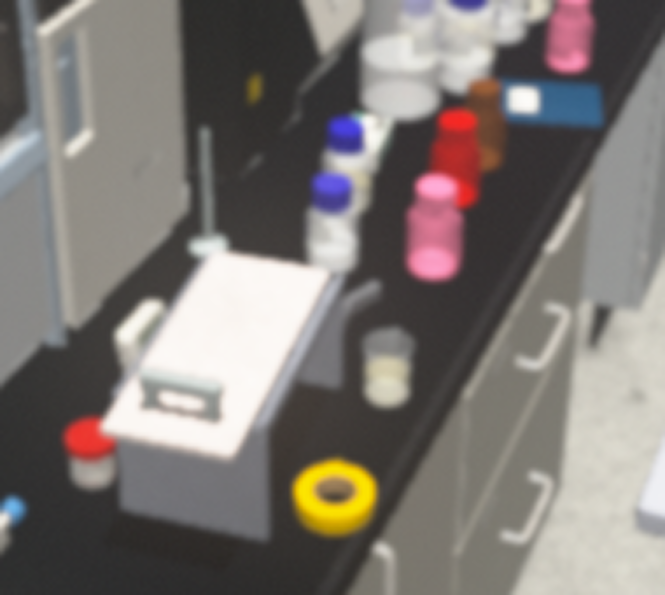

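```bash
cat > m.py <<'E'
from h import *
d=load('top0.npz'); P=cloud(d); X,Y,Z=P[...,0],P[...,1],P[...,2]
reg=(X>0.35)&(X<0.72)&(Y>-0.4)&(Y<0.4)
hsv=cv2.cvtColor(d['img'],cv2.COLOR_BGR2HSV)
def rect(m,t):
    p=P[m][:,:2]; print(t,m.sum(),[np.round(a,4) for a in cv2.minAreaRect((p*1000).astype(np.float32))], p.mean(0).round(4), np.median(Z[m]).round(4))
pl=reg&(Z>0.121)&(Z<0.135)&(Y>0.02)&(hsv[...,2]>190); rect(pl,'plate')
st=reg&(Z>0.11)&(Z<0.135)&(Y>0.02); rect(st,'stand+plate')
h=reg&(Z>0.15)&(Z<0.18)&(Y>0.02); rect(h,'handle')
r=reg&(Z>0.011)&(Z<0.025)&(Y<0.05)&(Y>-0.08)&(X>0.44)&(X<0.62); rect(r&(X>0.53),'railhi'); rect(r&(X<0.53),'raillo')
po=reg&(Z>0.02)&(X>0.62)&(Y<0.0)&(Y>-0.1); print('post',P[po].round(3)[:20])
f=reg&(Z>0.004)&(Z<0.02)&(X>0.6)&(Y<0.0)&(Y>-0.1); rect(f,'foot')
for nm,cx,cy in(('a',.536,-.075),('b',.568,-.186)):
    b=reg&(np.hypot(X-cx,Y-cy)<.04)&(Z>0.09)&(hsv[...,0]>105)&(hsv[...,1]>120); rect(b,nm+' cap')
    rect(reg&(np.hypot(X-cx,Y-cy)<.05)&(Z>0.04),nm)
print('rails pts'); 
E
python3 m.py
```

```text
plate 2475 [array([497.4811, 243.784 ]), array([129.7044, 263.3398]), np.float64(5.9241)] [0.4986 0.2377] 0.1275
stand+plate 3183 [array([571.5251, 210.3703]), array([376.3974, 294.4436]), np.float64(89.4958)] [0.5114 0.2324] 0.1267
handle 402 [array([623.4646, 189.6822]), array([264.6774, 369.0834]), np.float64(13.177)] [0.6501 0.2369] 0.1641
railhi 80 [array([562.4141,   6.6509]), array([27.6364, 82.7602]), np.float64(21.2047)] [0.5655 0.0089] 0.017
raillo 94 [array([488.043 , -12.5988]), array([ 49.1933, 127.0058]), np.float64(9.3042)] [0.4819 0.002 ] 0.0177
post [[ 0.719 -0.002  0.722]
 [ 0.719 -0.004  0.722]
 [ 0.719 -0.008  0.723]
 [ 0.719 -0.012  0.722]
 [ 0.719 -0.014  0.722]
 [ 0.719 -0.021  0.724]
 [ 0.719 -0.023  0.723]
 [ 0.718 -0.025  0.724]
 [ 0.72  -0.027  0.721]
 [ 0.719 -0.031  0.723]
 [ 0.72  -0.033  0.722]
 [ 0.719 -0.035  0.723]
 [ 0.719 -0.037  0.722]
 [ 0.72  -0.041  0.721]
 [ 0.719 -0.044  0.723]
 [ 0.72  -0.048  0.722]
 [ 0.72  -0.052  0.722]
 [ 0.718 -0.054  0.725]
 [ 0.718 -0.056  0.725]
 [ 0.72  -0.062  0.722]]
foot 184 [array([659.5897, -48.9325]), array([116.4491,  97.1623]), np.float64(0.1817)] [ 0.6574 -0.0495] 0.0066
a cap 106 [array([535.0266, -75.1025]), array([33.8589, 39.601 ]), np.float64(89.8705)] [ 0.5337 -0.0752] 0.1002
a 219 [array([534.7076, -74.4157]), array([55.4118, 53.9916]), np.float64(42.8129)] [ 0.5293 -0.0755] 0.0915
b cap 107 [array([ 566.1885, -188.5632]), array([36.6079, 37.5485]), np.float64(65.859)] [ 0.5654 -0.1883] 0.1009
b 213 [array([ 562.5262, -188.5464]), array([55.2224, 48.2063]), np.float64(78.2545)] [ 0.5605 -0.1879] 0.0922
rails pts
```

```bash
python3 - <<'E'
from h import *
from scipy.spatial.transform import Rotation as R
o=arm.observe(); print(R.from_rotvec(o['ee_rot']).as_matrix().round(3))
d=load('top0.npz'); P=cloud(d); X,Y,Z=P[...,0],P[...,1],P[...,2]
# front of tall furniture
for y in np.arange(-.4,.45,.1):
    m=(abs(Y-y)<.01)&(Z>.2)&(X>.4); print(round(y,2), X[m].min().round(3) if m.any() else None, Z[m][X[m].argmin()].round(3) if m.any() else None)
E
```

```text
[[-0.     0.973  0.229]
 [ 0.001  0.229 -0.973]
 [-1.    -0.    -0.001]]
-0.4 0.582 0.202
-0.3 0.676 0.228
-0.2 0.679 0.218
-0.1 None None
-0.0 0.706 0.253
0.1 0.707 0.324
0.2 0.693 0.242
0.3 0.694 0.239
0.4 0.693 0.239
```

move_arm(steps="-0.02 0.03 -0.03 -0.1 0;-0.04 0.057 -0.06 -0.2 0;-0.05 0.085 -0.09 -0.3 0;-0.06 0.115 -0.12 -0.4 0;-0.07 0.143 -0.15 -0.5 0;-0.08 0.172 -0.18 -0.6 0;-0.09 0.2 -0.21 -0.7 0;-0.1 0.23 -0.24 -0.8 0;-0.11 0.258 -0.27 -0.9 0;-0.12 0.286 -0.3 -1.0 0")

```text
clock: 0.98
position: [0.3452, -0.2628, 0.3433]
ee_rot: [0.263, 1.555, -0.263]
force: [0.8, 0.1, -0.5]
width: 1.002
```

```bash
cat >> h.py <<'E'
from scipy.spatial.transform import Rotation as Ro
def go(x,y,z,yaw=None):
    """needed shift in tool axes to world xyz, yaw deg of tool z"""
    o=arm.observe(); M=Ro.from_rotvec(o['ee_rot']).as_matrix()
    s=M.T@(np.array([x,y,z])-o['position']); cur=np.degrees(np.arctan2(M[1,2],M[0,2]))
    t=0 if yaw is None else -np.radians((yaw-cur+180)%360-180)
    print('pos',o['position'].round(4),'yaw',cur.round(2),'clk',o['clock'],'F',o['force'].round(1),'w',round(o['width'],3),'| shift',s.round(4),'turn',round(float(t),4),'n',int(np.ceil(np.linalg.norm(s)/.0417)))
E
python3 -c "
from h import *
go(.50,0,.38,5.9)"
```

```text
pos [ 0.3452 -0.2628  0.3433] yaw -19.21 clk 0.9833 F [ 0.8  0.1 -0.5] w 1.002 | shift [-0.0368  0.2991  0.0597] turn -0.4383 n 8
```

move_arm(steps="-0.01 0.04 0.008 -0.06 0;-0.014 0.08 0.016 -0.12 0;-0.018 0.12 0.024 -0.18 0;-0.022 0.16 0.032 -0.24 0;-0.027 0.2 0.04 -0.3 0;-0.03 0.24 0.048 -0.36 0;-0.034 0.27 0.054 -0.4 0;-0.037 0.299 0.06 -0.438 0;-0.037 0.299 0.06 -0.438 0;-0.037 0.299 0.06 -0.438 0")

```text
clock: 1.82
position: [0.5014, -0.0013, 0.3795]
ee_rot: [-0.079, 1.57, 0.08]
force: [-0.9, -0.9, -0.5]
width: 1.002
```

```bash
python3 -c "
from h import *
go(.50,0,.38,5.9)
d=save('wrist','w1.png')"
```

```text
pos [ 0.5014 -0.0013  0.3795] yaw 5.8 clk 1.8167 F [-0.9 -0.9 -0.5] w 1.002 | shift [-0.0005  0.0015 -0.0012] turn -0.0017 n 1
```

View pics/w1.png

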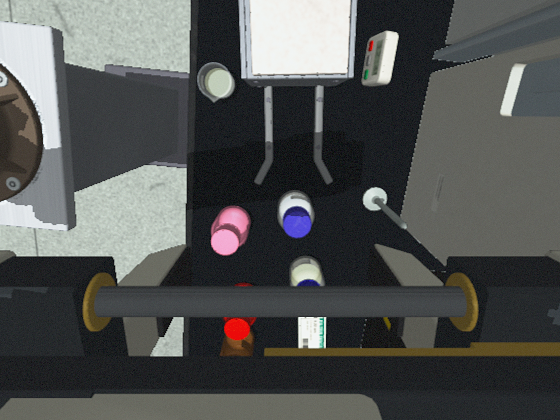

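```bash
cat > m2.py <<'E'
from h import *
d=load('w1.npz'); P=cloud(d); X,Y,Z=P[...,0],P[...,1],P[...,2]; V,U=np.mgrid[:420,:560]
hsv=cv2.cvtColor(d['img'],cv2.COLOR_BGR2HSV)
tab=(V>110)&(V<150)&(U>275)&(U<312); print('table z',np.nanmedian(Z[tab]))
rows=[]
for nm,u0,u1 in(('L',255,280),('R',312,335)):
    pts=[]
    for v in range(92,152):
        m=(Z[v,u0:u1]>0.012)&(Z[v,u0:u1]<0.022)
        if m.sum()>4:
            q=P[v,u0:u1][m]; pts.append([q[:,0].mean(),q[:,1].mean(),q[:,0].min(),q[:,0].max()])
    pts=np.array(pts); c=np.polyfit(pts[:,1],pts[:,0],1); print(nm,len(pts),'x=%.4f*y+%.4f'%tuple(c),'yaw',np.degrees(np.arctan(-c[0])), 'width',(pts[:,3]-pts[:,2]).mean()); rows.append(c)
c=np.mean(rows,0); print('axis',c,'gap',(rows[1][1]-rows[0][1]))
# stand front: lip ends / points z~.118-.124 minimal y
st=(Z>0.112)&(Z<0.126)&(V<95)&(U>235)&(U<360)&(hsv[...,2]<235)
f=(Z>0.03)&(Z<0.11)&(V<95)&(U>250)&(U<345); print('front face pts',f.sum(), P[f].mean(0) if f.any() else '', )
yaw=-np.arctan(c[0]); ex=np.array([np.cos(yaw),np.sin(yaw)]); ey=np.array([-np.sin(yaw),np.cos(yaw)])
O=np.array([c[1],0])
sx=(P[...,:2]-O)@ex; sy=(P[...,:2]-O)@ey
print('face sy pct',np.percentile(sy[f],[5,25,50,75,95]).round(4) if f.any() else '')
for a in (-.062,.062):
    m=(abs(sx-a)<.003)&(Z>.115)&(Z<.13)&(V<95); print('lip',a,m.sum(),np.sort(sy[m])[:6].round(4))
for t in range(60,90,3): print(t,P[t,300].round(4),sy[t,300].round(4),d['img'][t,300])
po=(U>360)&(U<390)&(V>185)&(V<212)&(Z>0.002)&(Z<0.012)&(hsv[...,2]>90); 
cc,r=cv2.minEnclosingCircle((P[po][:,:2]*1000).astype(np.float32)); print('foot',np.round(cc,1),r,np.median(Z[po]))
q=(U>370)&(U<412)&(V>195)&(V<232)&(Z>0.03)&(Z<.17); print('rod',q.sum(),P[q].mean(0), np.sort(Z[q])[-4:])
print('rod fit', np.polyfit(Z[q],P[q][:,:2],1))
foot=np.array(cc)/1000
print('post stand rel', (foot-O)@ex,(foot-O)@ey)
E
python3 m2.py
```

```text
table z 0.001088653292809827
L 60 x=-0.1099*y+0.4841 yaw 6.270646954421495 width 0.010367516473822714
R 60 x=-0.1109*y+0.5600 yaw 6.328623350655193 width 0.010721155702184985
axis [-0.11039461  0.52206984] gap 0.07592194733847213
front face pts 493 [0.51128652 0.11413126 0.0736793 ]
face sy pct [0.1144 0.1146 0.1147 0.1148 0.1149]
lip -0.062 378 [0.1148 0.1148 0.1148 0.115  0.1159 0.1159]
lip 0.062 459 [0.1144 0.1144 0.1146 0.1146 0.1147 0.1147]
60 [0.5116 0.1325 0.1297] 0.1328 [241 243 242]
63 [0.5119 0.1294 0.1293] 0.1297 [242 244 241]
66 [0.5123 0.1262 0.1293] 0.1266 [240 242 242]
69 [0.5127 0.1232 0.1283] 0.1235 [237 241 242]
72 [0.513  0.1199 0.1295] 0.1202 [239 244 244]
75 [0.5139 0.1178 0.1189] 0.118 [150 144 136]
78 [nan nan nan] nan [115 109 106]
81 [0.5166 0.1148 0.0795] 0.1147 [66 66 62]
84 [0.5193 0.115  0.032 ] 0.1146 [66 63 59]
87 [0.5213 0.1132 0.0017] 0.1126 [24 23 18]
foot [664.4 -47.4] 21.095624923706055 0.009026466742744543
rod 490 [ 0.68292486 -0.05059266  0.07372847] [0.14787473 0.14798548 0.14897272 0.14917129]
rod fit [[-0.44102919  0.07988624]
 [ 0.71544127 -0.05648255]]
post stand rel 0.13627554387575067 -0.06272683188300213
```

```bash
cat >> h.py <<'E'
yaw=np.radians(6.3); ex=np.array([np.cos(yaw),np.sin(yaw)]); ey=np.array([-np.sin(yaw),np.cos(yaw)])
SO=np.array([.52207,0])+ey*.1147-0*ex
def S(p): p=np.asarray(p)[...,:2]-SO; return np.stack([p@ex,p@ey],-1)
def W(x,y): return SO+x*ex+y*ey
E
cat > m3.py <<'E'
from h import *
import sys
d=load(sys.argv[1]); P=cloud(d); Z=P[...,2]; s=S(P); hsv=cv2.cvtColor(d['img'],cv2.COLOR_BGR2HSV)
print('SO',SO)
q=(abs(s[...,0]-.136)<.012)&(abs(s[...,1]+.178)<.012)&(Z>0.03)&(Z<.16)
for lo,hi in((.03,.06),(.06,.1),(.1,.14),(.14,.16)):
    m=q&(Z>lo)&(Z<hi); print('rod',lo,m.sum(),np.median(s[m],0).round(4) if m.any() else '')
blue=(hsv[...,0]>110)&(hsv[...,0]<130)&(hsv[...,1]>130)&(Z>.09)&(Z<.115)&(abs(s[...,0])<.1)&(s[...,1]<0)
n,l,st,ce=cv2.connectedComponentsWithStats(blue.astype(np.uint8))
for i in range(1,n):
    if st[i,4]<60: continue
    m=l==i; t=m&(Z>np.median(Z[m])-.003)
    c,r=cv2.minEnclosingCircle((s[t]*1000).astype(np.float32)); print('cap',ce[i].round(),m.sum(),'stand',np.round(c,1),r,'W',W(*(np.array(c)/1000)).round(4),'z',np.median(Z[m]).round(4), 'med',np.median(s[t],0).round(4))
# plate
pl=(Z>.124)&(Z<.134)&(hsv[...,2]>200)&(hsv[...,1]<40)&(abs(s[...,0])<.075)
for x in(-.04,-.02,0,.02,.04):
    m=pl&(abs(s[...,0]-x)<.004); 
    if m.any(): print('plate edge x',x,np.min(s[m][:,1]).round(4))
for y in(.02,.05,.08,.1):
    m=pl&(abs(s[...,1]-y)<.004)
    if m.any(): print('plate y',y,s[m][:,0].min().round(4),s[m][:,0].max().round(4))
for n,c in(('pink',(165,)),):
    m=(hsv[...,0]>140)&(hsv[...,1]>60)&(hsv[...,0]<178)&(Z>.09)&(Z<.12); print('pink',np.median(s[m],0).round(3),np.median(Z[m]))
E
python3 m3.py w1.npz; python3 m3.py top0.npz
```

```text
SO [0.50948347 0.11400732]
rod 0.03 46 [ 0.1316 -0.1742]
rod 0.06 71 [ 0.1316 -0.1737]
rod 0.1 98 [ 0.1314 -0.1739]
rod 0.14 34 [ 0.1333 -0.1755]
cap [296. 223.] 639 stand [   2.  -187.7] 19.71877098083496 W [ 0.5321 -0.0724] z 0.1021 med [ 0.0016 -0.1869]
plate edge x -0.04 0.0048
plate edge x -0.02 0.0046
plate edge x 0 0.0045
plate edge x 0.02 0.0044
plate edge x 0.04 0.0051
plate y 0.02 -0.0623 0.0647
plate y 0.05 -0.0621 0.0647
plate y 0.08 -0.0619 0.0645
pink [-0.099 -0.211] 0.10189442231172874
SO [0.50948347 0.11400732]
rod 0.03 6 [ 0.1331 -0.1798]
rod 0.06 8 [ 0.1345 -0.1794]
rod 0.1 10 [ 0.1335 -0.178 ]
rod 0.14 4 [ 0.1363 -0.1805]
cap [403. 193.] 99 stand [  33.6 -668.7] 20.78669548034668 W [ 0.6163 -0.547 ] z 0.101 med [ 0.0336 -0.6678]
cap [298. 208.] 106 stand [  23. -307.] 19.3321475982666 W [ 0.566  -0.1886] z 0.1009 med [ 0.0224 -0.3068]
cap [264. 217.] 98 stand [   4.4 -189.7] 19.706724166870117 W [ 0.5347 -0.074 ] z 0.1004 med [ 0.0013 -0.1899]
plate edge x -0.04 0.0035
plate edge x -0.02 -0.8661
plate edge x 0 -0.5173
plate edge x 0.02 0.0022
plate edge x 0.04 0.0039
plate y 0.02 -0.0602 0.0651
plate y 0.05 -0.0498 0.0654
plate y 0.08 -0.0589 0.0647
plate y 0.1 -0.0601 0.0634
pink [-0.135 -0.709] 0.10091372825469125
```

```bash
python3 -c "
from h import *
go(*W(.002,-.236),.16,6.3);go(*W(.002,-.236),.042,6.3)"
```

```text
pos [ 0.501  -0.0029  0.3794] yaw 5.65 clk 1.8667 F [ 0.  -1.2 -0.7] w 1.002 | shift [ 0.2194 -0.1204  0.0249] turn -0.0114 n 7
pos [ 0.501  -0.0029  0.3794] yaw 5.65 clk 1.8667 F [ 0.  -1.2 -0.7] w 1.002 | shift [ 0.3374 -0.1204  0.025 ] turn -0.0114 n 9
```

move_arm(steps="0.02 -0.03 0.006 -0.01 172;0.05 -0.055 0.012 -0.01 172;0.08 -0.08 0.018 -0.01 172;0.11 -0.1 0.022 -0.01 172;0.145 -0.12 0.025 -0.01 172;0.18 -0.12 0.025 -0.01 172;0.21 -0.12 0.025 -0.01 172;0.219 -0.12 0.025 -0.01 172;0.219 -0.12 0.025 -0.01 172")

```text
clock: 2.62
position: [0.5354, -0.1212, 0.1587]
ee_rot: [-0.083, 1.574, 0.084]
force: [-0.6, -1.0, -0.0]
width: 0.395
```

```bash
python3 -c "
from h import *
go(*W(.002,-.236),.042,6.3)
save('wrist','w2.png'); save('side','s2.png');go(*W(.002,-.236),.042,6.3)"; python3 m3.py w2.npz
```

```text
pos [ 0.5354 -0.1212  0.1587] yaw 6.07 clk 2.6167 F [-0.6 -1.  -0. ] w 0.395 | shift [0.1167 0.0006 0.0027] turn -0.004 n 3
pos [ 0.5382 -0.1204  0.1622] yaw 6.14 clk 2.7167 F [ 1.  -2.1  0.2] w 0.339 | shift [ 0.1202  0.0002 -0.0009] turn -0.0028 n 3
SO [0.50948347 0.11400732]
rod 0.03 202 [ 0.1312 -0.1764]
rod 0.06 405 [ 0.1313 -0.1763]
rod 0.1 718 [ 0.1313 -0.1764]
rod 0.14 260 [ 0.1332 -0.1766]
cap [283. 154.] 2795 stand [   2.5 -187.9] 19.82503890991211 W [ 0.5326 -0.0725] z 0.1022 med [ 0.0026 -0.1873]
cap [306. 284.] 61 stand [  18.9 -286.7] 7.471503257751465 W [ 0.5597 -0.1688] z 0.0929 med [ 0.0198 -0.2856]
cap [305. 325.] 590 stand [  17.8 -314.5] 16.377643585205078 W [ 0.5617 -0.1966] z 0.1023 med [ 0.0189 -0.3142]
pink [-0.097 -0.212] 0.10195685205259754
```

View pics/w2.png

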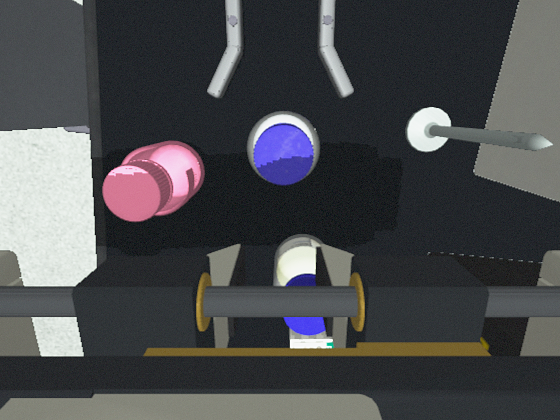

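move_arm(steps="0.03 0 0 0 172;0.06 0 0 0 172;0.09 0 0 0 172;0.108 0 0 0 172;0.115 0 0 0 172;0.115 0 0 0 172")

```text
clock: 3.22
position: [0.5382, -0.12, 0.0463]
ee_rot: [-0.085, 1.569, 0.084]
force: [-0.6, -0.6, 0.0]
width: 0.326
```

```bash
python3 -c "
from h import *
go(*W(0,-.062),.046,6.3)
save('wrist','w3.png'); save('side','s3.png');go(*W(0,-.062),.046,6.3);print(S(arm.observe()['position']))"; python3 m3.py w3.npz
```

```text
pos [ 0.5382 -0.12    0.0463] yaw 6.18 clk 3.2167 F [-0.6 -0.6  0. ] w 0.326 | shift [ 0.0002  0.1738 -0.0033] turn -0.0022 n 5
pos [ 0.5393 -0.12    0.0478] yaw 6.18 clk 3.3167 F [0.1 0.1 0. ] w 0.328 | shift [ 0.0017  0.1738 -0.0043] turn -0.0021 n 5
[ 0.00397195 -0.2358484 ]
SO [0.50948347 0.11400732]
rod 0.03 633 [ 0.1313 -0.1765]
rod 0.06 0 
rod 0.1 0 
rod 0.14 0 
cap [275. 202.] 8661 stand [   2.6 -188. ] 19.84510040283203 W [ 0.5327 -0.0725] z 0.1022 med [ 0.001 -0.19 ]
pink [-0.083 -0.206] 0.0975705638471222
```

View pics/w3.png

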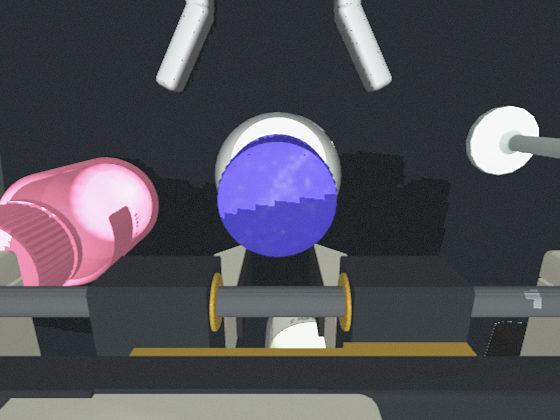

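move_arm(steps="0 0.007 -0.001 0 172;0 0.012 -0.002 0 172;0 0.017 -0.002 0 172;0 0.024 -0.003 0 172;0 0.032 -0.003 0 172;0 0.04 -0.004 0 172;0 0.049 -0.004 0 172;0 0.058 -0.004 0 172;0 0.067 -0.004 0 172;0 0.076 -0.004 0 172")

```text
clock: 4.15
position: [0.5254, -0.0437, 0.0458]
ee_rot: [-0.085, 1.569, 0.085]
force: [0.8, -2.3, 2.0]
width: 0.324
```

```bash
python3 -c "
from h import *
save('wrist','w4.png');go(*W(0,-.062),.046,6.3);print(S(arm.observe()['position']))"; python3 m3.py w4.npz|grep cap
```

```text
pos [ 0.5253 -0.0412  0.0459] yaw 6.33 clk 4.2 F [ 0.2  2.  -0.6] w 0.325 | shift [0.0001 0.0941 0.0014] turn 0.0005 n 3
[-0.00132889 -0.15605267]
cap [281. 240.] 8735 stand [  -1.  -125.1] 19.82356071472168 W [ 0.5223 -0.0105] z 0.1022 med [ 0.0002 -0.1248]
  return _methods._mean(a, axis=axis, dtype=dtype,
  ret = um.true_divide(
  ret = ret.dtype.type(ret / rcount)
```

View pics/w4.png

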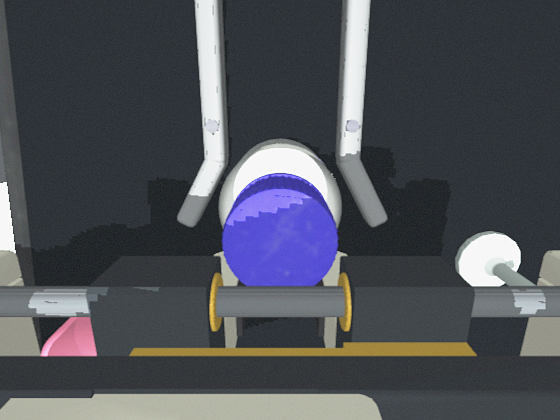

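move_arm(steps="0 0.008 0.001 0 172;0 0.016 0.001 0 172;0 0.025 0.001 0 172;0 0.034 0.001 0 172;0 0.043 0.001 0 172;0 0.052 0.001 0 172;0 0.06 0.001 0 172;0 0.068 0.001 0 172;0 0.076 0.001 0 172;0 0.082 0.001 0 172")

```text
clock: 5.03
position: [0.5176, 0.038, 0.0459]
ee_rot: [-0.085, 1.569, 0.085]
force: [-0.6, -1.0, 0.4]
width: 0.322
```

move_arm(steps="0 0.004 0 0 172;0 0.007 0 0 172;0 0.01 0 0 172;0 0.012 0 0 172;0 0.012 0 0 172")

```text
clock: 5.45
position: [0.5164, 0.0491, 0.0458]
ee_rot: [-0.085, 1.569, 0.085]
force: [-0.2, -0.7, -0.3]
width: 0.328
```

```bash
python3 -c "
from h import *
save('wrist','w5.png');go(*W(0,-.062),.046,6.3);print(S(arm.observe()['position']))"; python3 m3.py w5.npz 2>&1|grep cap
```

```text
pos [0.5164 0.0489 0.0458] yaw 6.19 clk 5.5 F [ 0.6 -0.5 -0.2] w 0.324 | shift [-0.0002  0.0034  0.0002] turn -0.002 n 1
[-0.00023564 -0.06543391]
cap [280. 236.] 9952 stand [  0.3 -31.7] 19.81391143798828 W [0.5133 0.0825] z 0.1022 med [ 0.0002 -0.0297]
```

View pics/w5.png

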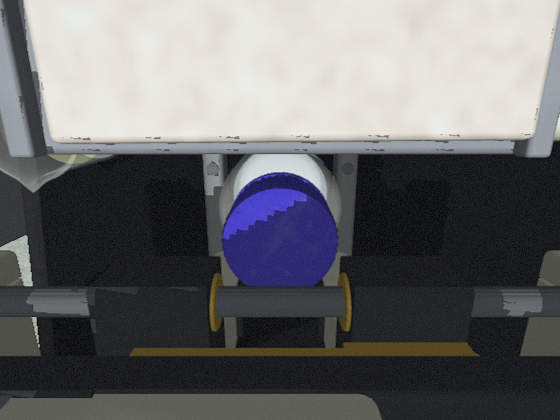

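move_arm(steps="0 0.001 0 0 172;0 0.002 0 0 172;0 0.003 0 0 172;0 0.004 0 0 172;0 0.004 0 0 172")

```text
clock: 5.92
position: [0.516, 0.0529, 0.0459]
ee_rot: [-0.085, 1.569, 0.085]
force: [0.7, -0.5, 0.2]
width: 0.326
```

```bash
python3 -c "
from h import *
save('wrist','w6.png');go(*W(0,-.062),.046,6.3);print(S(arm.observe()['position']))"; python3 m3.py w6.npz 2>&1|grep cap
```

```text
pos [0.516  0.0529 0.0459] yaw 6.19 clk 5.9667 F [ 0.9 -2.2  0. ] w 0.326 | shift [-0.0001 -0.0005  0.0002] turn -0.0019 n 1
[-0.00018642 -0.06149071]
cap [280. 235.] 9945 stand [  0.4 -27.9] 19.918113708496094 W [0.513  0.0863] z 0.1022 med [ 0.0003 -0.0258]
```

move_arm(steps="0 0.001 0 0 172;0 0.002 0 0 172;0 0.002 0 0 172")

```text
clock: 6.22
position: [0.5159, 0.0534, 0.0458]
ee_rot: [-0.085, 1.569, 0.083]
force: [1.2, -5.2, 1.5]
width: 0.322
```

```bash
python3 -c "
from h import *
save('wrist','w7.png');go(*W(.018,-.375),.16,6.3);print(S(arm.observe()['position']))"; python3 m3.py w7.npz 2>&1|grep cap
```

```text
pos [0.5159 0.0534 0.0458] yaw 6.12 clk 6.2667 F [ 1.3 -4.9  1.8] w 0.325 | shift [-0.1137 -0.3142  0.0192] turn -0.0031 n 9
[-0.00026455 -0.06089916]
cap [280. 236.] 9901 stand [  0.4 -27.7] 19.80984115600586 W [0.5129 0.0865] z 0.1022 med [ 0.0004 -0.0255]
```

move_arm(steps="0 -0.01 0 0 172;0 -0.03 0 0 172;-0.02 -0.05 0 0 172;-0.05 -0.07 0.002 0 172;-0.085 -0.09 0.004 0 172;-0.114 -0.12 0.006 0 172;-0.13 -0.155 0.008 0 172;-0.15 -0.19 0.01 0 172;-0.15 -0.225 0.012 0 172;-0.15 -0.255 0.015 0 172")

```text
clock: 7.1
position: [0.5587, -0.2004, 0.1975]
ee_rot: [-0.085, 1.567, 0.082]
force: [0.7, -1.0, -0.3]
width: 0.326
```

```bash
python3 -c "
from h import *
save('wrist','w8.png');go(*W(.018,-.36),.2,6.3);print(S(arm.observe()['position']))
for f in('w1','w2','w3','w8','top0'):
    P=cloud(load(f+'.npz'));X,Y,Z=P[...,0],P[...,1],P[...,2]
    for y in(-.1,-.16,-.2,-.24,-.28):
        m=(abs(Y-y)<.02)&(Z>.05)&(Z<.5)&(X>.6)
        if m.sum()>10: print(f,y,m.sum(),np.percentile(X[m],[1,10,50]).round(3),np.median(Z[m]).round(3))
"; python3 m3.py w8.npz 2>&1|grep cap
```

```text
pos [ 0.5586 -0.2078  0.1961] yaw 5.7 clk 7.15 F [ 1.  -6.2 -0.1] w 0.326 | shift [-0.0037 -0.0348  0.0049] turn -0.0104 n 1
[ 0.01346967 -0.32521293]
w1 -0.1 30 [0.706 0.706 0.706] 0.133
w1 -0.2 312 [0.676 0.676 0.679] 0.14
w1 -0.24 396 [0.679 0.679 0.68 ] 0.097
w1 -0.28 132 [0.68  0.68  0.681] 0.067
w2 -0.1 2566 [0.6   0.602 0.613] 0.233
w2 -0.16 2337 [0.676 0.679 0.685] 0.13
w2 -0.2 23 [0.678 0.679 0.68 ] 0.135
w3 -0.1 2660 [0.6   0.602 0.615] 0.123
w8 -0.1 1566 [0.706 0.707 0.725] 0.092
w8 -0.16 15668 [0.6   0.604 0.678] 0.215
w8 -0.2 7705 [0.636 0.637 0.679] 0.171
w8 -0.24 2154 [0.678 0.678 0.679] 0.196
top0 -0.1 495 [0.708 0.715 0.891] 0.312
top0 -0.16 1342 [0.681 0.689 0.847] 0.291
top0 -0.2 906 [0.679 0.682 0.694] 0.385
top0 -0.24 898 [0.68  0.682 0.694] 0.382
top0 -0.28 837 [0.678 0.682 0.693] 0.377
cap [287. 192.] 1942 stand [  21.3 -304.6] 19.73123550415039 W [ 0.5641 -0.1864] z 0.1022 med [ 0.0211 -0.3038]
```

View pics/w8.png

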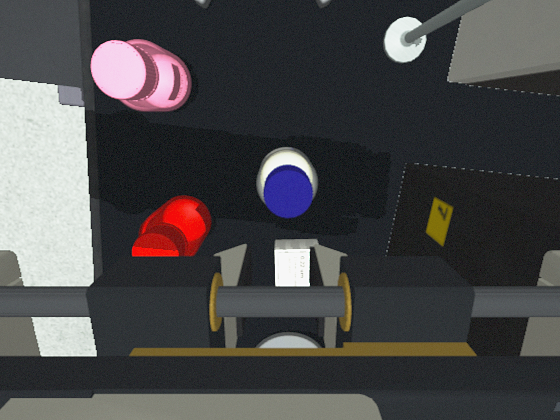

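move_arm(steps="0 -0.018 0.001 0 172;0 -0.034 0.002 0 172;0.02 -0.036 0.002 0 172;0.04 -0.036 0.002 0 172;0.05 -0.036 0.002 0 172;0.05 -0.036 0.002 0 172")

```text
clock: 7.65
position: [0.5624, -0.2323, 0.1433]
ee_rot: [-0.084, 1.573, 0.087]
force: [-0.4, 0.4, 0.3]
width: 0.328
```

```bash
python3 -c "
from h import *
save('wrist','w9.png');go(*W(.016,-.35),.046,6.3);print(S(arm.observe()['position']))
"; python3 m3.py w9.npz 2>&1|grep cap
```

```text
pos [ 0.5633 -0.2323  0.1449] yaw 6.22 clk 7.7 F [ 0.1  0.7 -0. ] w 0.326 | shift [ 0.0989 -0.0001  0.0007] turn -0.0013 n 3
[ 0.01553516 -0.3500783 ]
cap [290. 163.] 3227 stand [  21.4 -304.9] 19.799413681030273 W [ 0.5642 -0.1867] z 0.1022 med [ 0.0214 -0.304 ]
```

View pics/w9.png

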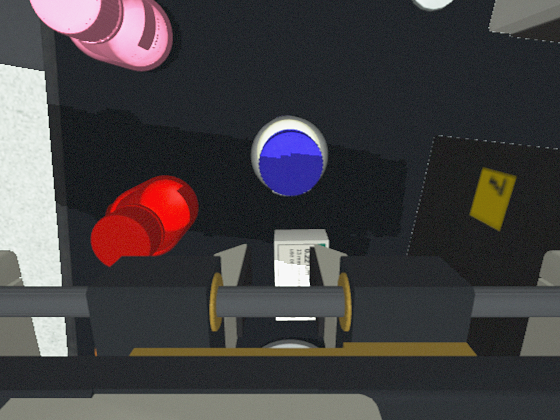

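move_arm(steps="0.03 0 0 0 172;0.06 0 0 0 172;0.082 0 0 0 172;0.093 0 0 0 172;0.097 0 0 0 172;0.097 0 0 0 172")

```text
clock: 8.2
position: [0.5644, -0.2325, 0.0492]
ee_rot: [-0.085, 1.569, 0.085]
force: [-0.4, -0.1, 0.2]
width: 0.326
```

```bash
python3 -c "
from h import *
go(*W(.0,-.2),.046,6.3);print(S(arm.observe()['position']))
"
```

```text
pos [ 0.5644 -0.2325  0.0492] yaw 6.21 clk 8.2 F [-0.4 -0.1  0.2] w 0.326 | shift [ 0.0032  0.1504 -0.0168] turn -0.0016 n 4
[ 0.01659388 -0.35045708]
```

move_arm(steps="0.001 0.006 0 0 172;0.001 0.011 0 0 172;0.001 0.016 0 0 172;0.002 0.022 0 0 172;0.002 0.028 -0.001 0 172;0.002 0.035 -0.002 0 172;0.002 0.042 -0.003 0 172;0.002 0.05 -0.0045 0 172;0.002 0.058 -0.006 0 172;0.002 0.066 -0.0075 0 172")

```text
clock: 9.03
position: [0.5492, -0.167, 0.0469]
ee_rot: [-0.085, 1.569, 0.085]
force: [0.2, -1.2, 0.7]
width: 0.326
```

```bash
python3 -c "
from h import *
save('wrist','w10.png');go(*W(0,-.2),.046,6.3);print(S(arm.observe()['position']))
"; python3 m3.py w10.npz 2>&1|grep cap
```

```text
pos [ 0.5488 -0.1648  0.0469] yaw 6.3 clk 9.0833 F [-0.9  0.9  1. ] w 0.326 | shift [ 0.001   0.0815 -0.0084] turn 0.0 n 2
[ 0.00844484 -0.2814632 ]
cap [280. 235.] 9910 stand [   9.2 -250.3] 19.784257888793945 W [ 0.5461 -0.1337] z 0.1022 med [ 0.0093 -0.2484]
```

View pics/w10.png

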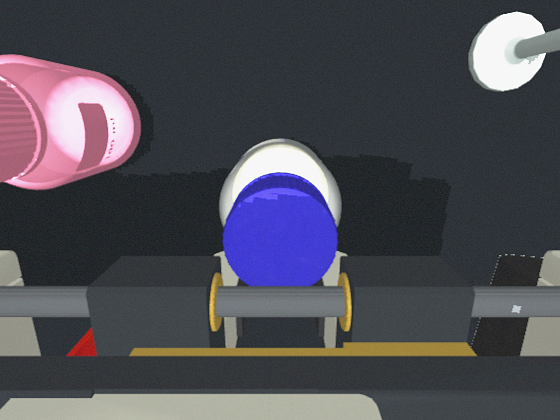

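Centred in the cradle. Continue to the lane axis.

move_arm(steps="0 0.008 -0.0015 0 172;0 0.016 -0.003 0 172;0 0.025 -0.0045 0 172;0 0.034 -0.006 0 172;0 0.043 -0.007 0 172;0 0.052 -0.008 0 172;0 0.06 -0.0085 0 172;0 0.069 -0.0085 0 172;0 0.077 -0.0085 0 172;0 0.083 -0.0085 0 172")

```text
clock: 9.92
position: [0.532, -0.085, 0.0468]
ee_rot: [-0.085, 1.569, 0.086]
force: [0.5, -0.7, 0.3]
width: 0.327
```

```bash
python3 -c "
from h import *
save('wrist','w11.png');go(*W(0,-.119),.046,6.3);print(S(arm.observe()['position']))
"; python3 m3.py w11.npz 2>&1|grep cap
```

```text
pos [ 0.5319 -0.0837  0.0469] yaw 6.3 clk 9.9667 F [-0.4  1.3 -0.5] w 0.328 | shift [ 0.001   0.08   -0.0006] turn -0.0 n 2
[ 0.00062096 -0.19902218]
cap [279. 235.] 9927 stand [   1.  -166.7] 19.708173751831055 W [ 0.5288 -0.0516] z 0.1022 med [ 0.0009 -0.1649]
```

move_arm(steps="0 0.008 -0.001 0 172;0 0.016 -0.001 0 172;0 0.025 -0.001 0 172;0 0.034 -0.001 0 172;0 0.043 -0.001 0 172;0 0.051 -0.001 0 172;0 0.059 -0.001 0 172;0 0.066 -0.001 0 172;0 0.072 -0.001 0 172;0 0.076 -0.001 0 172")

```text
clock: 10.8
position: [0.5228, -0.0099, 0.0469]
ee_rot: [-0.085, 1.569, 0.085]
force: [0.1, -0.8, 0.4]
width: 0.324
```

move_arm(steps="0 0.001 0 0 172;0 0.002 0 0 172;0 0.003 0 0 172;0 0.004 0 0 172;0 0.005 0 0 172;0 0.005 0 0 172")

```text
clock: 11.3
position: [0.5224, -0.0059, 0.0469]
ee_rot: [-0.085, 1.569, 0.085]
force: [0.4, -1.2, 1.1]
width: 0.323
```

```bash
python3 -c "
from h import *
save('wrist','w12.png');go(*W(0,-.119),.046,6.3);print(S(arm.observe()['position']))
"; python3 m3.py w12.npz 2>&1|grep cap
```

```text
pos [ 0.5224 -0.006   0.0468] yaw 6.17 clk 11.35 F [ 0.3 -1.2  1.1] w 0.329 | shift [0.0008 0.0017 0.0003] turn -0.0022 n 1
[-0.00035322 -0.12067384]
cap [226.  10.] 133 stand [-14.7 -18.6] 3.761765718460083 W [0.4969 0.0939] z 0.1017 med [-0.0141 -0.0175]
cap [340.  23.] 103 stand [ 17.6 -21.3] 4.597910404205322 W [0.5293 0.0947] z 0.1014 med [ 0.0174 -0.0204]
cap [220.  62.] 312 stand [-15.5 -32.2] 9.948335647583008 W [0.4976 0.0803] z 0.1017 med [-0.0168 -0.0309]
cap [323.  93.] 429 stand [ 11.3 -37.5] 12.49864387512207 W [0.5249 0.0779] z 0.1015 med [ 0.0134 -0.0414]
cap [264. 114.] 216 stand [ -4.9 -45.1] 7.959682464599609 W [0.5096 0.0687] z 0.1016 med [-0.0046 -0.0459]
cap [280. 235.] 9915 stand [  0.2 -87.2] 19.80194091796875 W [0.5192 0.0274] z 0.1022 med [ 0.0001 -0.0852]
```

View pics/w12.png

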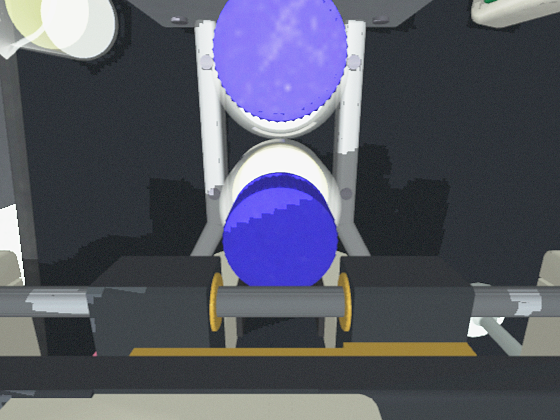

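About 2.5 mm left; creep until the force rises.

move_arm(steps="0 0.001 0 0 172;0 0.002 0 0 172;0 0.003 0 0 172;0 0.004 0 0 172;0 0.004 0 0 172")

```text
clock: 11.77
position: [0.522, -0.0024, 0.0468]
ee_rot: [-0.085, 1.569, 0.084]
force: [0.1, -2.9, 0.3]
width: 0.326
```

```bash
python3 -c "
from h import *
save('wrist','w13.png');go(*W(0,-.119),.046,6.3);print(S(arm.observe()['position']))
"; python3 m3.py w13.npz 2>&1|grep cap
```

```text
pos [ 0.522  -0.0023  0.0468] yaw 6.17 clk 11.8167 F [ 0.1 -3.4  1. ] w 0.328 | shift [ 0.0009 -0.002   0.0003] turn -0.0023 n 1
[-0.00034525 -0.11699894]
cap [236.  14.] 253 stand [-10.8 -16.9] 7.8882246017456055 W [0.5006 0.0961] z 0.1018 med [-0.0125 -0.0147]
cap [339.  36.] 116 stand [ 17.3 -20.9] 4.7372612953186035 W [0.529  0.0951] z 0.1016 med [ 0.0171 -0.0204]
cap [221.  77.] 276 stand [-14.1 -32.2] 9.572914123535156 W [0.499  0.0805] z 0.1017 med [-0.0169 -0.0316]
cap [322. 106.] 435 stand [ 10.8 -38.1] 13.156854629516602 W [0.5244 0.0774] z 0.1014 med [ 0.0136 -0.0412]
cap [261. 126.] 164 stand [ -5.7 -44.3] 7.150975227355957 W [0.5087 0.0693] z 0.1015 med [-0.0052 -0.0458]
cap [280. 235.] 9878 stand [  0.1 -83.8] 19.916202545166016 W [0.5188 0.0307] z 0.1022 med [ 0.0001 -0.0817]
```

move_arm(steps="0 0.001 0 0 172;0 0.002 0 0 172;0 0.002 0 0 172")

```text
clock: 12.07
position: [0.5219, -0.002, 0.0469]
ee_rot: [-0.085, 1.569, 0.082]
force: [0.8, -8.8, 1.4]
width: 0.325
```

```bash
python3 -c "
from h import *
save('wrist','w14.png');go(*W(0,-.2),.26,6.3);print(S(arm.observe()['position']))
"; python3 m3.py w14.npz 2>&1|grep cap|tail -1
```

```text
pos [ 0.5219 -0.002   0.0469] yaw 6.08 clk 12.1167 F [ 1.7 -9.2  2.3] w 0.331 | shift [-0.2129 -0.0838  0.0007] turn -0.0038 n 6
[-0.00040713 -0.116683  ]
cap [280. 236.] 9808 stand [  0.1 -83.6] 19.87730598449707 W [0.5188 0.0309] z 0.1022 med [ 0.0001 -0.0815]
```

View pics/w14.png

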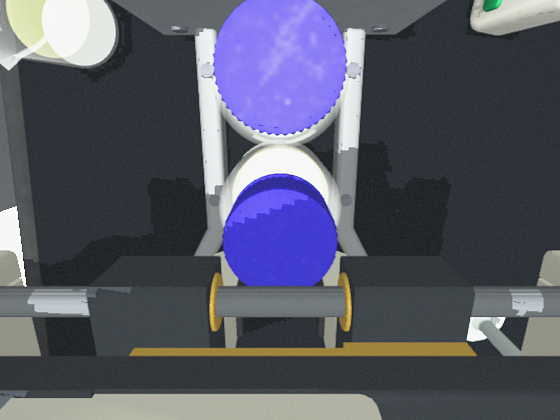

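move_arm(steps="0 -0.01 0 0 172;0 -0.03 0 0 172;-0.02 -0.045 0 0 172;-0.06 -0.05 0 0 172;-0.1 -0.05 0 0 150;-0.14 -0.05 0 0 100;-0.18 -0.05 0 0 60;-0.215 -0.04 0 -0.1 30;-0.24 -0.02 0 -0.2 0;-0.25 0.01 0 -0.3 0")

```text
clock: 12.95
position: [0.5223, 0.0089, 0.3008]
ee_rot: [-0.322, 1.541, 0.319]
force: [0.6, -0.0, -0.0]
width: 0.711
```

```bash
python3 -c "
from h import *
go(*W(0,.23),.28,96.3);print(arm.observe()['joints'].round(2))
"
```

```text
pos [0.5223 0.0089 0.3008] yaw 23.43 clk 12.95 F [ 0.6 -0.  -0. ] w 0.711 | shift [0.0205 0.3214 0.0977] turn -1.2718 n 9
[ 0.4   0.28 -0.66  1.67  0.18  1.25  0.11]
```

move_arm(steps="0 0.03 0.009 -0.12 0;0 0.06 0.018 -0.24 0;0 0.095 0.028 -0.36 0;0 0.13 0.039 -0.48 0;0 0.165 0.05 -0.6 0;0 0.2 0.06 -0.72 0;0 0.235 0.07 -0.84 0;0 0.27 0.08 -0.96 0;0.005 0.3 0.09 -1.08 0;0.01 0.321 0.098 -1.19 0")

```text
clock: 13.78
position: [0.4816, 0.3472, 0.2871]
ee_rot: [-1.234, 1.19, 1.238]
force: [-0.4, 0.5, 0.3]
width: 0.999
```

```bash
python3 -c "
from h import *
go(*W(0,.23),.28,96.3);print(arm.observe()['joints'].round(2))
save('wrist','w15.png')
"
```

```text
pos [0.4816 0.3472 0.2871] yaw 92.1 clk 13.7833 F [-0.4  0.5  0.3] w 0.999 | shift [ 0.007  -0.0025 -0.0047] turn -0.0734 n 1
[-0.09  0.5  -0.95  1.51  0.41  1.34  0.53]
```

View pics/w15.png

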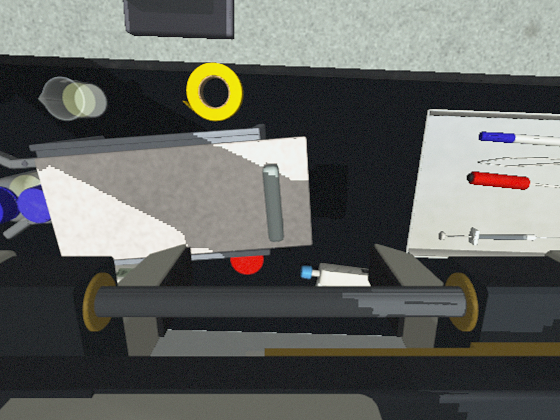

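```bash
cat > m4.py <<'E'
from h import *
import sys
d=load(sys.argv[1]); P=cloud(d); Z=P[...,2]; s=S(P); x,y=s[...,0],s[...,1]; hsv=cv2.cvtColor(d['img'],cv2.COLOR_BGR2HSV)
h=(Z>.157)&(Z<.17)&(abs(x)<.07)&(y>-.02)&(y<.32)
p=s[h]; r=cv2.minAreaRect((p*1000).astype(np.float32)); print('handle',h.sum(),[np.round(a,1) for a in r],'z',np.median(Z[h]).round(4),'W',W(*(np.array(r[0])/1000)).round(4))
pl=(Z>.123)&(Z<.134)&(abs(x)<.0575)&(y<.33)&(y>-.25)
for xx in(-.04,-.02,0,.02,.04):
    m=pl&(abs(x-xx)<.003)
    if m.any(): print('x',xx,'y',y[m].min().round(4),y[m].max().round(4))
print('platez',np.median(Z[pl]))
E
python3 m4.py w15.npz
```

```text
handle 1189 [array([  1.5, 228.2]), array([69.7, 14. ]), np.float64(0.2)] z 0.1647 W [0.4859 0.341 ]
x -0.04 y 0.0036 0.2629
x -0.02 y 0.0036 0.263
x 0 y 0.0037 0.263
x 0.02 y 0.0042 0.2628
x 0.04 y 0.0041 0.2628
platez 0.1292049046904889
```

```bash
python3 -c "
from h import *
go(*W(.0015,.2282),.21,96.3)"
```

```text
pos [0.4803 0.3501 0.2857] yaw 92.72 clk 13.8333 F [-1.3  2.1  0.7] w 1.0 | shift [ 0.0757 -0.0054 -0.0097] turn -0.0624 n 2
```

move_arm(steps="0.03 -0.003 -0.004 -0.08 0;0.06 -0.003 -0.004 -0.08 0;0.08 -0.003 -0.004 -0.08 0;0.08 -0.003 -0.004 -0.08 0;0.08 -0.003 -0.004 -0.08 0")

```text
clock: 14.25
position: [0.486, 0.3392, 0.2064]
ee_rot: [-1.287, 1.159, 1.289]
force: [-0.3, -0.6, 0.8]
width: 0.997
```

```bash
python3 -c "
from h import *
go(*W(.0015,.2282),.138,96.3)"
```

```text
pos [0.486  0.3392 0.2064] yaw 96.13 clk 14.25 F [-0.3 -0.6  0.8] w 0.997 | shift [ 0.0684 -0.0003  0.0018] turn -0.0029 n 2
```

move_arm(steps="0.025 0 0.001 -0.003 0;0.045 0 0.002 -0.003 0;0.058 0 0.002 -0.003 0;0.066 0 0.002 -0.003 0;0.068 0 0.002 -0.003 0;0.068 0 0.002 -0.003 0")

```text
clock: 14.75
position: [0.4864, 0.3419, 0.1395]
ee_rot: [-1.29, 1.155, 1.29]
force: [-0.4, -0.0, -0.5]
width: 0.999
```

```bash
python3 -c "
from h import *
go(*W(.0015,.2282),.138,96.3)
save('wrist','w16.png')"
```

```text
pos [0.4864 0.3419 0.1395] yaw 96.3 clk 14.75 F [-0.4 -0.  -0.5] w 0.999 | shift [ 0.0015  0.0006 -0.0008] turn -0.0 n 1
```

View pics/w16.png

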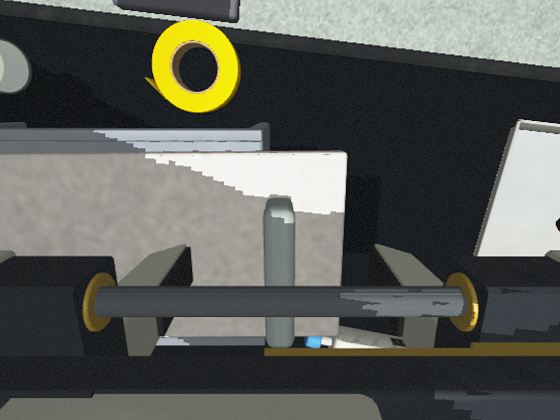

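Bar is centred between the jaws. Grip at 40 N.

move_arm(steps="0.001 0 0 0 100;0.001 0 0 0 180;0.001 0 0 0 255;0.001 0 0 0 255;0.001 0 0 0 255;0.001 0 0 0 255;0.001 0 0 0 255;0.001 0 0 0 255;0.001 0 0 0 255;0.001 0 0 0 255", squeeze=45)

```text
clock: 15.63
position: [0.4862, 0.3416, 0.1378]
ee_rot: [-1.29, 1.155, 1.29]
force: [0.0, 0.4, -0.5]
width: 0.323
```

```bash
python3 -c "
from h import *
o=arm.observe();x,y=S(o['position']);print(x,y,o['ft_torque'],o['joints'].round(2))
go(*W(x,y-.181),o['position'][2],96.3)"
```

```text
0.0017964090824824045 0.22882477579870478 [ 0.11321243 -0.17195456  0.01458333] [-0.12  0.64 -0.89  1.7   0.56  1.07  0.49]
pos [0.4862 0.3416 0.1378] yaw 96.31 clk 15.6333 F [ 0.   0.4 -0.5] w 0.323 | shift [ 0.     0.    -0.181] turn 0.0002 n 5
```

move_arm(steps="0 0 0 0 255;0 0 0 0 255;0 0 0 0 255;0 0 0 0 255;0 0 0 0 255;0 0 0 0 255")

```text
clock: 16.13
position: [0.4862, 0.3416, 0.1378]
ee_rot: [-1.29, 1.155, 1.29]
force: [0.3, -0.2, -0.4]
width: 0.149
```

```bash
python3 -c "
from h import *
o=arm.observe();x,y=S(o['position']);print(x,y)
go(*W(x,y-.181),o['position'][2],96.3)"
```

```text
0.0018535502286825185 0.22877296131518784
pos [0.4862 0.3416 0.1378] yaw 96.31 clk 16.1333 F [ 0.3 -0.2 -0.4] w 0.149 | shift [ 0.     0.    -0.181] turn 0.0001 n 5
```

move_arm(steps="0 0 -0.004 0 255;0 0 -0.01 0 255;0 0 -0.018 0 255;0 0 -0.027 0 255;0 0 -0.036 0 255;0 0 -0.046 0 255;0 0.001 -0.056 0 255;0 0.001 -0.066 0 255;0 0.001 -0.075 0 255;0 0.001 -0.08 0 255")

```text
clock: 16.97
position: [0.4944, 0.2603, 0.1378]
ee_rot: [-1.289, 1.156, 1.288]
force: [0.1, 0.7, -0.2]
width: 0.152
```

```bash
python3 -c "
from h import *
o=arm.observe();x,y=S(o['position']);print(x,y,o['ft_torque'].round(2))
go(*W(x,.0475),.1378,96.3)
save('wrist','w17.png');save('top','t17.png')";python3 m4.py w17.npz
```

```text
0.0010312041551652131 0.14702764636407703 [ 0.39 -0.18 -0.02]
pos [0.4944 0.2603 0.1378] yaw 96.23 clk 16.9667 F [ 0.1  0.7 -0.2] w 0.152 | shift [ 0.0001 -0.0001 -0.0995] turn -0.0012 n 3
handle 3790 [array([ -0.6, 145.3]), array([27.5, 67.6]), np.float64(80.1)] z 0.1647 W [0.493  0.2584]
x -0.04 y 0.0023 0.1818
x -0.02 y -0.002 0.1815
x 0 y -0.0065 0.1818
x 0.02 y 0.0016 0.0608
x 0.04 y 0.0022 0.1557
platez 0.12919843293486316
```

View pics/w17.png

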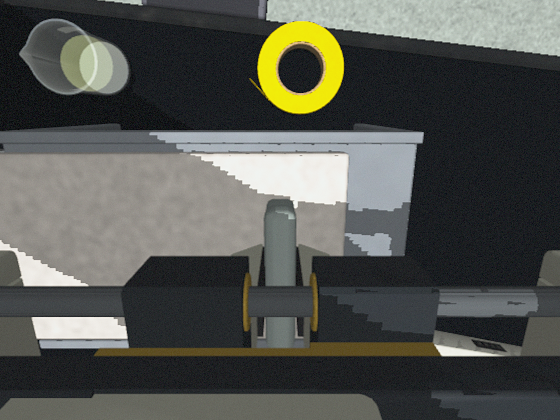

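move_arm(steps="0 0 -0.006 0 255;0 0 -0.014 0 255;0 0 -0.023 0 255;0 0 -0.032 0 255;0 0 -0.041 0 255;0 0 -0.05 0 255;0 0 -0.059 0 255;0 0 -0.068 0 255;0 0 -0.077 0 255;0 0 -0.084 0 255")

```text
clock: 17.9
position: [0.5035, 0.1775, 0.138]
ee_rot: [-1.29, 1.155, 1.289]
force: [-0.7, 2.1, 2.2]
width: 0.148
```

move_arm(steps="0 0 -0.004 0 255;0 0 -0.008 0 255;0 0 -0.01 0 255;0 0 -0.01 0 255")

```text
clock: 18.23
position: [0.5045, 0.1682, 0.1379]
ee_rot: [-1.29, 1.155, 1.289]
force: [-0.1, 0.5, 1.7]
width: 0.15
```

```bash
python3 -c "
from h import *
o=arm.observe();x,y=S(o['position']);print(x,y,o['ft_torque'].round(2))
go(*W(x,.0475),.1378,96.3)
save('wrist','w18.png');save('top','t18.png');save('side','s18.png')";python3 m4.py w18.npz;python3 m4.py t18.npz;python3 m3.py t18.npz|grep rod;python3 m4.py s18.npz;python3 m3.py s18.npz|grep rod
```

```text
0.000966061661441255 0.05438007445800919 [ 0.34 -0.31  0.02]
pos [0.5045 0.1682 0.1379] yaw 96.29 clk 18.2333 F [-0.1  0.5  1.7] w 0.15 | shift [ 0.0001 -0.     -0.0069] turn -0.0002 n 1
handle 3788 [array([-0.5, 55.7]), array([68.1, 27.4]), np.float64(9.2)] z 0.1648 W [0.5029 0.1693]
x -0.04 y -0.0902 0.089
x -0.02 y -0.0951 0.0893
x 0 y -0.0992 0.089
x 0.02 y -0.0909 -0.0324
x 0.04 y -0.0908 0.0631
platez 0.12914866047143247
handle 0 [array([0., 0.]), array([0., 0.]), np.float64(0.0)] z nan W [0.5095 0.114 ]
x -0.04 y -0.1706 0.213
x -0.02 y -0.1723 0.202
x 0 y -0.1715 -0.108
x 0.02 y -0.1698 -0.0573
x 0.04 y -0.1719 0.2026
platez 0.1276072982226244
rod 0.03 6 [ 0.1334 -0.1797]
rod 0.06 9 [ 0.134  -0.1792]
rod 0.1 11 [ 0.1336 -0.1802]
rod 0.14 2 [ 0.1363 -0.1788]
handle 41 [array([-22.9,  59.1]), array([48.5, 28.7]), np.float64(83.7)] z 0.1618 W [0.4802 0.1703]
x -0.04 y -0.1712 0.094
x -0.02 y -0.1708 0.0903
x 0 y -0.1684 0.0919
x 0.02 y 0.0526 0.0917
x 0.04 y 0.0383 0.091
platez 0.12679382813822493
rod 0.03 0 
rod 0.06 24 [ 0.1313 -0.1738]
rod 0.1 24 [ 0.1305 -0.1723]
rod 0.14 2 [ 0.1322 -0.1779]
  return _methods._mean(a, axis=axis, dtype=dtype,
  ret = ret.dtype.type(ret / rcount)
```

View pics/t18.png

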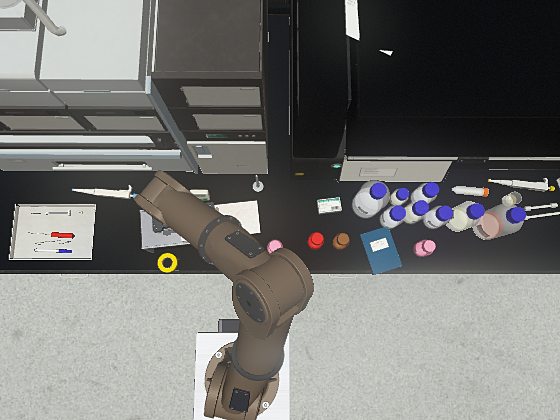

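View pics/s18.png

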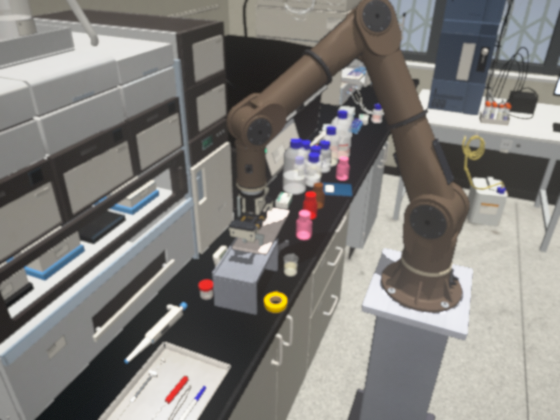

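View pics/w18.png

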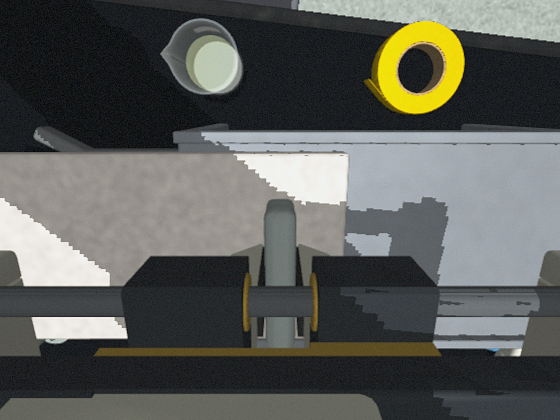

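```bash
python3 - <<'E'
from h import *
for f in('w1','w2','w3','w4','w8','w9','w10','top0','t18'):
    d=load(f+'.npz');P=cloud(d);Z=P[...,2];s=S(P);hsv=cv2.cvtColor(d['img'],cv2.COLOR_BGR2HSV)
    near=(abs(s[...,0]-.136)<.03)&(abs(s[...,1]+.177)<.03)
    m=near&(Z>.003)&(Z<.02)&(hsv[...,2]>100)
    r=near&(abs(s[...,0]-.136)<.012)&(abs(s[...,1]+.177)<.012)&(Z>.03)&(Z<.135)
    c,rad=cv2.minEnclosingCircle((s[m]*1000).astype(np.float32)) if m.sum()>5 else (0,0)
    print(f,m.sum(),np.round(c,1),round(rad,1),'rod',r.sum(),np.percentile(s[r][:,1],[2,50,98]).round(4) if r.any() else '', 'cam',S(d['extrinsics'][:3,3]).round(3))
E
```

```text
w1 363 [ 135.3 -176.9] 19.9 rod 197 [-0.1795 -0.1738 -0.1721] cam [-0.019 -0.038]
w2 1320 [ 134.8 -177.5] 20.3 rod 1194 [-0.1809 -0.1764 -0.1726] cam [ 0.002 -0.161]
w3 3412 [ 134.7 -176.8] 20.4 rod 633 [-0.1809 -0.1765 -0.1726] cam [ 0.004 -0.16 ]
w4 2550 [ 134.7 -176.5] 20.3 rod 271 [-0.1786 -0.1736 -0.1721] cam [-0.001 -0.083]
w8 1268 [ 135.8 -177.6] 20.5 rod 910 [-0.1815 -0.1794 -0.1739] cam [ 0.015 -0.242]
w9 259 [ 135.3 -190.8] 14.2 rod 0  cam [ 0.016 -0.275]
w10 4144 [ 136.  -178.2] 21.6 rod 541 [-0.1814 -0.178  -0.1732] cam [ 0.009 -0.208]
top0 73 [ 136.3 -179.9] 19.6 rod 22 [-0.1833 -0.1794 -0.1749] cam [-0.285 -0.194]
t18 69 [ 136.  -179.8] 19.4 rod 22 [-0.1833 -0.1795 -0.1749] cam [-0.285 -0.194]
```

move_arm(steps="0 0 -0.002 0 255;0 0 -0.004 0 255;0 0 -0.006 0 255;0 0 -0.007 0 255;0 0 -0.007 0 255;0 0 -0.007 0 255")

```text
clock: 18.88
position: [0.5051, 0.1617, 0.1379]
ee_rot: [-1.29, 1.155, 1.29]
force: [0.4, 3.3, 3.6]
width: 0.152
```

```bash
python3 -W ignore -c "
from h import *
o=arm.observe();x,y=S(o['position']);print(x,y,o['ft_torque'].round(2))
go(*W(x,.0475),.1378,96.3)
save('wrist','w19.png');save('top','t19.png');d=save('side','s19.png')
c=d['img'][170:330,190:350]; cv2.imwrite('pics/s19c.png',cv2.resize(c,None,fx=3.6,fy=3.6,interpolation=cv2.INTER_CUBIC))
c=load('t19.npz')['img'][165:285,120:360]; cv2.imwrite('pics/t19c.png',cv2.resize(c,None,fx=3.3,fy=3.3,interpolation=cv2.INTER_CUBIC))
";python3 m4.py w19.npz;python3 m4.py t19.npz 2>&1|grep x; 
python3 - <<'E'
from h import *
d=load('t19.npz');P=cloud(d);s=S(P);Z=P[...,2];g=d['img'].mean(2)
# subpixel front edge: interpolate intensity at fixed z=.128 plane via ray crossing along row
H,Wd=Z.shape;f=H/2/np.tan(np.radians(float(d['vfov']))/2);E=d['extrinsics']
def ray(u,v,z):
    r=E[:3,:3]@np.array([(u-d['cx'])/f,-(v-d['cy'])/f,-1.]);o=E[:3,3];return S(o+r*(z-o[2])/r[2])
for v in range(206,236,4):
    row=g[v]; 
    for u in range(250,275):
        if row[u]>120>=row[u+1]:
            uu=u+(row[u]-120)/(row[u]-row[u+1]); print(v,round(uu,2),ray(uu,v,.128).round(4))
E
```

```text
0.0008703667669445633 0.0478596269428509 [ 0.85 -0.04  0.03]
pos [0.5051 0.1617 0.1379] yaw 96.31 clk 18.8833 F [0.4 3.3 3.6] w 0.152 | shift [ 0.0001  0.     -0.0004] turn 0.0001 n 1
handle 3794 [array([-0.6, 46.1]), array([27.4, 68. ]), np.float64(80.4)] z 0.1648 W [0.5038 0.1598]
x -0.04 y -0.0969 0.0827
x -0.02 y -0.1019 0.0826
x 0 y -0.1058 0.0827
x 0.02 y -0.0977 -0.0389
x 0.04 y -0.0971 0.0565
platez 0.1290946991152993
  return _methods._mean(a, axis=axis, dtype=dtype,
x -0.04 y -0.1771 0.2122
x -0.02 y -0.1791 0.212
x 0 y -0.1779 0.2047
x 0.02 y -0.1763 0.2131
x 0.04 y -0.1787 0.1856
206 259.59 [ 0.036 -0.18 ]
210 259.6 [ 0.0226 -0.1787]
214 260.42 [ 0.0089 -0.18  ]
218 260.59 [-0.0045 -0.1792]
222 260.93 [-0.0179 -0.1789]
226 261.59 [-0.0314 -0.1797]
230 261.74 [-0.0447 -0.1788]
```

View pics/t19c.png

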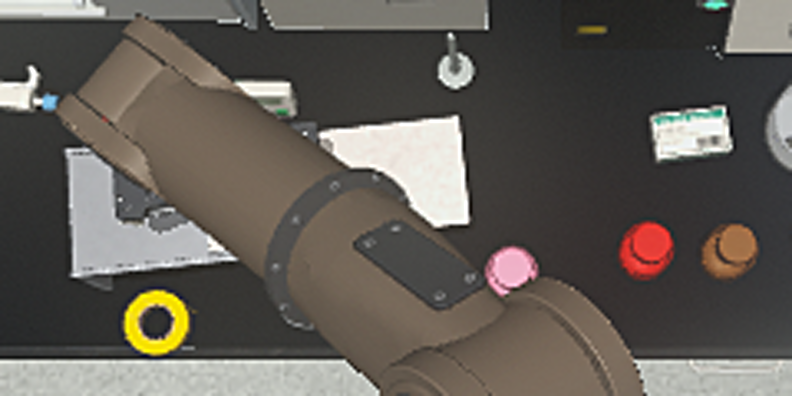

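View pics/s19c.png

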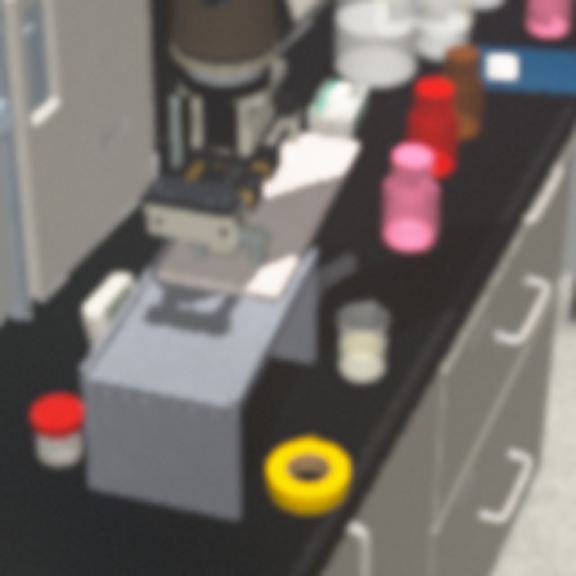

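```bash
python3 - <<'E'
from h import *
for f in('w15','w19','t19','s19'):
    d=load(f+'.npz');P=cloud(d);s=S(P);Z=P[...,2];x,y=s[...,0],s[...,1]
    m=(abs(x)<.05)&(Z>.11)&(Z<.14)&(y>-.17)&(y<(.07 if f!='w15' else .25))
    A=np.c_[x[m],y[m],np.ones(m.sum())];c=np.linalg.lstsq(A,Z[m],rcond=None)[0];print(f,m.sum(),'slope deg x,y',np.degrees(c[:2]).round(2),'z0',c[2].round(4))
o=arm.observe();print(o['clock'],o['force'].round(1),o['ft_torque'].round(2))
E
```

```text
w15 23187 slope deg x,y [0.08 0.  ] z0 0.1292
w19 32902 slope deg x,y [0.09 0.25] z0 0.1293
t19 692 slope deg x,y [0.03 0.01] z0 0.1276
s19 673 slope deg x,y [-0.27  0.48] z0 0.1273
19.0333 [-1.1  2.8  3.7] [ 0.9  -0.07  0.02]
```

move_arm(steps="0.0005 0 0 0 255;0.001 0 0 0 255;0.001 0 0 0 255;0.001 0 0 0 255")

```text
clock: 19.37
position: [0.5051, 0.1618, 0.1377]
ee_rot: [-1.291, 1.155, 1.289]
force: [-3.3, 1.7, 14.5]
width: 0.151
```

```bash
python3 - <<'E'
from h import *
save('wrist','w20.png');save('top','t20.png')
for f in('w20','t20'):
    d=load(f+'.npz');P=cloud(d);s=S(P);Z=P[...,2];x,y=s[...,0],s[...,1]
    m=(abs(x)<.05)&(Z>.11)&(Z<.14)&(y>-.17)&(y<.07)
    A=np.c_[x[m],y[m],np.ones(m.sum())];c=np.linalg.lstsq(A,Z[m],rcond=None)[0];print(f,m.sum(),'slope',np.degrees(c[:2]).round(2),'z0',c[2].round(4))
    m=(abs(x+.03)<.02)&(Z>.123)&(Z<.134)&(y<.12); print('rear/front',y[m].max(),y[m].min())
o=arm.observe();print(o['clock'],o['force'].round(1),o['ft_torque'].round(2),o['width'],S(o['position']))
E
```

```text
w20 32947 slope [0.08 0.04] z0 0.1293
rear/front 0.08269904768735518 -0.10282556581756674
t20 695 slope [-0.12  0.31] z0 0.1287
rear/front 0.11449498927507241 -0.8923699833825832
19.4667 [-3.5  1.5 13.9] [0.3  0.6  0.02] 0.14647872209079776 [0.0009253 0.0480055]
```

Plate seated level (0.04°), pressed with about 14 N, edge at the post. Handing in.

```bash
python3 -c "
from h import *
print(arm.sign_off())"
```

```text
the job is handed in; nothing more can be done
None
```

Both bottles are in the lane and the plate is pulled out level with the post. I handed the job in at about 19.5 s with the handle still gripped.

- **Bottles:** I pushed each one upright along the worktop with the half-open fingers. Bottle_a went up against the stand, with push force rising to about 5 N as it stopped. Bottle_b then went up to bottle_a, rising to about 9 N. Their measured centres were 27.7 mm and 83.6 mm out from the stand's face; nominal is 28.5 mm and 85.5 mm. They are hidden under the plate now, so I could not look at them again after pulling it.
- **Plate edge:** The wrist camera put the front edge at stand y of about -176.5 mm, worked out from the rear edge because the front was out of its view. The post's axis is at about -177 mm. The top camera, which reads about 2 mm differently, gave -179.3 mm for the edge and -179.5 mm for the post. In both cameras the edge and post agree to within about 0.5 mm.
- **Plate level:** Before the last correction the plate tipped about 0.25° by the wrist camera, so I pressed it down 1 mm. It then read 0.04° by the wrist camera, with about 14 N downward on the stand. The coarser top camera gave 0.3° on that last look, after 0.01° before it, so I take that as noise.
- **Other items:** The later pictures show no sign that the post, the bystanders or the look-alike bottles moved, though I did not measure each one.

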